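# Sort left and right pot-handle ears and a lid knob into their trays

### The arm

A 6-joint arm with a two-finger parallel gripper is mounted at the origin on the work surface. World frame = base frame: x ahead of the robot, y to its left, z up, the work surface at z = 0. Lengths are in m, angles in rad, forces in N, time in s.
With the tool pointing down it reaches from about 0.275 to 0.75 m from the base axis. Payload 10.2 kg.
Tool frame: the origin (TCP) lies between the finger pads; the fingertips stand 11 mm ahead of it and the grasp point (between the pads) lies 8 mm behind it; z points along the fingers, y is the line along which they close (so a half turn about z gives the same grasp; the last joint's range is limited). The gripper opens to 85 mm and grips with 20 to 120 N. Pads are 22 mm wide; open, the fingers measure 114 mm over their backs; the gripper's body (76 mm by 85 mm) begins 54 mm behind the grasp point. The pads swing forward as they close: fully open they stand 13 mm farther back than shut.
Start: joints at [-1.42, 0.313, 1.498, -0, 1.331, -0.223], TCP at [0.192, -0.489, 0.242] pointing down, gripper open.
Joint ranges: [-2.94, 2.94], [-0.97, 2.17], [0.19, 2.56], [-1.23, 4.37], [0.02, 3.11], [-2.88, 2.88]. Speed limits (rad/s): [2.39, 2.39, 3.01, 3.14, 3.14, 3.14].

### API

Orientations are given as a unit quaternion [w, x, y, z].
In Python, from cell import telemetry, camera, camera_params, ctrl gives the robot as it stands.
- The arm moves only by the shell command python3 -m creep 'ROWS' [FORCE]. ROWS is text: rows parted by semicolons, each of 5 numbers parted by spaces: the opening, from 0 (shut) to 1 (fully open), then the shift along the tool's x, y, z in cm, then the turn about the tool's z in degrees. A call has 1 to 10 rows; each row shifts and turns the commanded pose from where the row before left it, along the tool's axes as they then stand; what a row does not reach is not made up. A row lasts 1/12 s, in which the tool goes at most 41.7 mm and 7.16 degrees, less where a joint would pass 70% of its speed; a pose out of reach is approached as far as the arm can. A call is refused whole if a number of a shift passes 4.17 or a number of a turn 7.16, either way. A call with a gripper value outside its range is refused whole. The fingers move at their own pace and stop on an object; FORCE is the grip in N (left out, the last holds). Time passes only in rows, so rows that do not move let the fingers close. It gives the time, the measured TCP pose, the force, the opening and the grip force at its end, in the units of the state.
- telemetry.sense(): the state, without advancing time (a new reading comes with each control period).
- camera(name): name is "scene" or "side" or "wrist"; returns (picture, depth): 480x640x3 uint8, blue, green, red; 480x640 float32, m along the optical axis (not along the pixel's ray), 0 where there is no reading.
- camera_params(name): a dict with "fovy" (degrees; the focal length in pixels is half the picture's height over the tangent of half this angle, whatever the lens; pixels are square), "cx", "cy" (the principal point, pixels), "eye" and "rotation" of the camera in the world; the wrist camera has in their place "T_tool_cam" (4x4, takes a point from camera to tool coordinates, whose origin is the TCP and whose axes are the flange's). Camera axes: x right, y up, looking along -z (the intrinsics and any distortion apply to the point x, -y, -z); pixel columns grow to the right and rows downward; lengths in m; the calibration is good to about 2 mm. A picture is of the moment at which its call begins: read the wrist's pose just before it. camera_params takes no time and is no camera call.
- ctrl.close_job(): hands the job in; it is judged then, once.
The state is a dict: "clock": time; "joint_pos": joint angles; "joint_velocities": joint speeds; "effort": joint torques, N m; "eef_pos": TCP position; "eef_rot": TCP orientation; "wrist_force": force on the tool from outside, world axes, zero at the start; "ft_torque": the same for the moment, N m; "gripper_width": finger opening in m; "grasp_force": force on a finger pad.
Only numpy, scipy, OpenCV 4.12 (cv2) and the standard library are available. Lean on these libraries where they do the work, as an engineer would, in place of code of your own. Each camera call takes 0.05 s, during which the arm holds its last target. There are 200 camera calls.

### The job

Five brass fittings lie about on the coppersmith's bench: two left-hand and two right-hand pot-handle ears, which are mirror images of each other, and one lid knob. Put each into the wooden tray whose copper pattern, on the tray's ledge, matches its shape seen from above: both left-hand ears in one tray, both right-hand ears in another, the knob in the third. Leave every piece upright with its base flat on the tray floor, none on top of another or on a tray wall, released and at rest.

Things in the scene. Friction and masses are not known exactly. Their poses are not given: they have to be found in the camera images.
- ear_left_a_mid (a point): left-hand brass ear, 140 g, 54 mm high: L-shaped base plate 5 thick, bar 60 x 20 (mm) along x; at its +x end a 20 wide foot juts to +y, 32 out from the bar's midline (seen from above, looking along the bar to the foot, it turns left). Amid the bar stands a lug, 26 long in x, 10 thick in y (grip across y). Point: on the lug's midline 32 above the underside; own axes, z up
- ear_left_b_mid (a point): left-hand brass ear, 140 g, 54 mm high: L-shaped base plate 5 thick, bar 60 x 20 (mm) along x; at its +x end a 20 wide foot juts to +y, 32 out from the bar's midline (seen from above, looking along the bar to the foot, it turns left). Amid the bar stands a lug, 26 long in x, 10 thick in y (grip across y). Point: on the lug's midline 32 above the underside; own axes, z up
- ear_right_a_mid (a point): right-hand brass ear, 140 g, 54 mm high: L-shaped base plate 5 thick, bar 60 x 20 (mm) along x; at its +x end a 20 wide foot juts to -y, 32 out from the bar's midline (seen from above, looking along the bar to the foot, it turns right). Amid the bar stands a lug, 26 long in x, 10 thick in y (grip across y). Point: on the lug's midline 32 above the underside; own axes, z up
- ear_right_b_mid (a point): right-hand brass ear, 140 g, 54 mm high: L-shaped base plate 5 thick, bar 60 x 20 (mm) along x; at its +x end a 20 wide foot juts to -y, 32 out from the bar's midline (seen from above, looking along the bar to the foot, it turns right). Amid the bar stands a lug, 26 long in x, 10 thick in y (grip across y). Point: on the lug's midline 32 above the underside; own axes, z up
- knob_mid (a point): turned brass lid knob, about 100 g, 46 mm high, standing on a round base 34 mm across and 5 mm thick; narrow neck 16 mm across, then a round head 28 mm across from 24 to 40 mm above the underside. This point is on its axis in the head's middle, 32 mm above the underside, z up
- tray_left: fixed dark wood tray. Origin: under the middle of its open bay, at bench level, z up. Bay 110 (x) by 165 (y) mm inside, floor 4 mm above the bench, walls 4 thick, tops 14 above the bench. On the +x side a ledge (x 59 to 107), level with the wall tops, bears a flat copper pattern: the L outline of the left-hand ear from above, 60 long (looking along its bar to the foot, it turns left)
- tray_right: fixed dark wood tray. Origin: under the middle of its open bay, at bench level, z up. Bay 110 (x) by 165 (y) mm inside, floor 4 mm above the bench, walls 4 thick, tops 14 above the bench. On the +x side a ledge (x 59 to 107), level with the wall tops, bears a flat copper pattern: the L outline of the right-hand ear from above, 60 long (looking along its bar to the foot, it turns right)
- tray_knob: fixed dark wood tray. Origin: under the middle of its open bay, at bench level, z up. Bay 110 (x) by 165 (y) mm inside, floor 4 mm above the bench, walls 4 thick, tops 14 above the bench. On the +x side a ledge (x 59 to 107), level with the wall tops, bears a flat copper pattern: a round disc 34 mm across with a smaller one, 18 mm, on top

How it is judged:
By the outcome, as a careful person would: the job done as asked, in the order asked, and still so for the second after the job is handed in, with the robot touching nothing.
It also fails if it takes over 109 s, if anything falls off the work surface, if the arm or the gripper's body presses on something with over 40 N, if the wrist force passes 120 N, or if a joint passes its speed limit or range.

## Working session

There is one attempt and no reset: what is moved stays moved. The work goes in short steps, Python scripts to look and compute and a shell command to move; the robot and the scene stay as the last step left them, time stands still between calls to the robot, and variables do not carry over. Pictures are saved under pics/ and viewed, at most 14 in all, crops included, and the job is handed in when it is done.

```bash
ls; mkdir -p pics; python3 - <<'E'
from cell import telemetry, camera, camera_params
import cv2,numpy as np
print(telemetry.sense())
for n in ("scene","side","wrist"):
    p,d=camera(n); cv2.imwrite(f"pics/{n}0.png",p); np.save(f"pics/{n}0.npy",d); print(n,camera_params(n))
E
```

```text
pics
{'clock': 0.0, 'joint_pos': array([-1.42037803e+00,  3.13398446e-01,  1.49843581e+00, -3.00776198e-05,
        1.33098148e+00, -2.23400108e-01]), 'joint_velocities': array([ 6.46441868e-05, -5.93396445e-04, -4.21468323e-04, -1.38886287e-03,
        7.10596011e-04,  1.24385554e-03]), 'effort': array([-1.75764853e-03, -4.12262034e+01, -2.59743083e+01, -3.25838328e-04,
        4.10319393e-03, -1.94456010e-05]), 'eef_pos': array([ 0.19166036, -0.48850532,  0.24176192]), 'eef_rot': array([-6.11668506e-04,  9.82582419e-01,  1.85826307e-01,  7.71427764e-06]), 'wrist_force': array([-0.03986122, -0.8431986 ,  0.43621606]), 'ft_torque': array([-0.00360874,  0.00084956,  0.01801245]), 'grasp_force': 0.0, 'gripper_width': 0.08545156615750435}
scene {'fovy': 43.07757330154043, 'cx': 321.8042423978765, 'cy': 237.70998763127722, 'eye': array([1.23476379, 0.15124239, 0.95903933]), 'rotation': array([0.5880298 , 0.21739649, 0.2581737 , 0.73505514])}
side {'fovy': 55.73188946656754, 'cx': 315.40480147085594, 'cy': 229.21320408524366, 'eye': array([0.41132294, 0.59465715, 0.57538627]), 'rotation': array([-0.07850016, -0.03841943,  0.40668336,  0.90937908])}
wrist {'fovy': 64.26197895122856, 'cx': 319.6434112548817, 'cy': 241.2497296477745, 'T_tool_cam': array([[ 2.44559513e-04,  9.47833669e-01,  3.18765236e-01,
         8.18522187e-02],
       [ 9.99999945e-01, -1.60699789e-04, -2.89375436e-04,
         2.40462748e-05],
       [-2.23054275e-04,  3.18765289e-01, -9.47833657e-01,
        -1.31251583e-01],
       [ 0.00000000e+00,  0.00000000e+00,  0.00000000e+00,
         1.00000000e+00]])}
```

View pics/scene0.png

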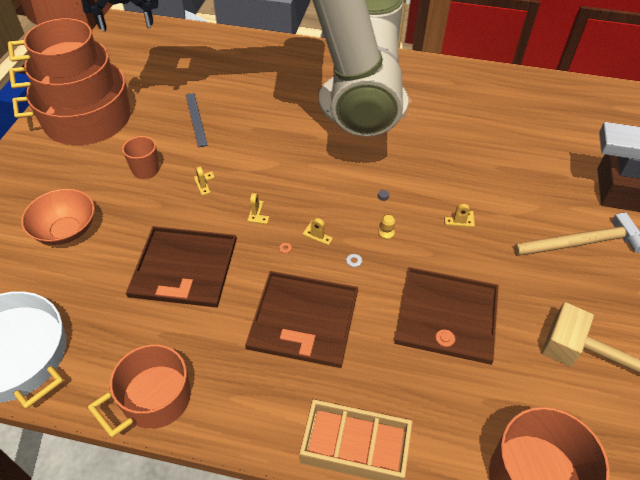

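The scene image shows four ears at about (203,180), (258,210), (319,232) and (461,215), and the knob at (388,227). The three trays are at (183,265), (303,318) and (448,313). Next I'll rectify this to a metric top view.

```bash
cat > h.py <<'E'
import numpy as np,cv2
from cell import telemetry,camera,camera_params
from scipy.spatial.transform import Rotation as R
def q(w): return R.from_quat(np.r_[w[1:],w[0]])
def pose(name):
    p=camera_params(name)
    if name=="wrist":
        s=telemetry.sense(); T=np.eye(4);T[:3,:3]=q(s['eef_rot']).as_matrix();T[:3,3]=s['eef_pos']
        T=T@p['T_tool_cam']; return p,T[:3,:3],T[:3,3]
    r=np.array(p['rotation']); return p,q(r).as_matrix() if r.size==4 else r,p['eye']
def proj(P,p,Rm,e):
    c=(P-e)@Rm; f=240/np.tan(np.radians(p['fovy']/2))
    return p['cx']+f*c[...,0]/-c[...,2], p['cy']-f*c[...,1]/-c[...,2]
def cloud(d,p,Rm,e):
    f=240/np.tan(np.radians(p['fovy']/2)); v,u=np.mgrid[:480,:640]
    c=np.stack([(u-p['cx'])/f*d,-(v-p['cy'])/f*d,-d],-1); return c@Rm.T+e
# ortho: image up = +x, left = +y ; returns rectified picture at plane z
def ortho(pic,cam,z,x0,x1,y0,y1,mm=1.):
    s=mm/1000; X=np.arange(x1,x0,-s);Y=np.arange(y1,y0,-s)
    g=np.stack(np.broadcast_arrays(X[:,None],Y[None],z),-1)
    u,v=proj(g,*cam); return cv2.remap(pic,u.astype('f4'),v.astype('f4'),cv2.INTER_LINEAR)
E
python3 - <<'E'
from h import *
for n in("scene","side"):
    p=cv2.imread(f"pics/{n}0.png");c=pose(n);d=np.load(f"pics/{n}0.npy")
    o=ortho(p,c,.005,.25,.80,-.40,.40)
    for i in range(0,800,100): cv2.line(o,(i,0),(i,549),(255,255,255) if i==400 else (120,120,120),1)
    for i in range(50,550,100): cv2.line(o,(0,i),(799,i),(120,120,120),1)
    cv2.imwrite(f"pics/o_{n}.png",o)
    P=cloud(d,*c); print(n,np.median(P[(d>0)&(P[...,2]<.01)&(P[...,2]>-.03)][:,2]))
    hsv=cv2.cvtColor(p,cv2.COLOR_BGR2HSV)
    m=(d>0)&(P[...,2]>.022)&(P[...,2]<.06)&(P[...,0]>.27)&(P[...,0]<.55)&(abs(P[...,1])<.45)
    k,l,st,_=cv2.connectedComponentsWithStats(m.astype('u1'))
    for i in range(1,k):
        if st[i,4]>15:
            Q=P[l==i]; print(n,st[i],Q.min(0).round(3),Q.max(0).round(3),Q.mean(0).round(3), hsv[l==i].mean(0).round())
E
```

```text
scene 0.0011219789375695455
scene [134 140  20  16 212] [ 0.324 -0.45   0.022] [ 0.344 -0.406  0.06 ] [ 0.332 -0.435  0.043] [  9. 171. 170.]
scene [126 150  32  23 358] [ 0.343 -0.449  0.022] [ 0.395 -0.394  0.06 ] [ 0.381 -0.414  0.042] [  9. 171. 125.]
scene [195 166   9  17  94] [ 0.37  -0.301  0.023] [ 0.392 -0.279  0.058] [ 0.383 -0.287  0.043] [ 20. 169. 191.]
scene [250 192   8  19 119] [ 0.411 -0.16   0.022] [ 0.44  -0.149  0.056] [ 0.43  -0.153  0.042] [ 20. 170. 182.]
scene [454 204  16  15 181] [0.35  0.254 0.022] [0.365 0.281 0.059] [0.36  0.267 0.041] [ 19. 172. 173.]
scene [381 215  14  16 181] [0.409 0.11  0.024] [0.435 0.137 0.051] [0.425 0.123 0.041] [ 20. 168. 201.]
scene [311 218  14  16 169] [ 0.455 -0.025  0.022] [0.471 0.001 0.057] [ 0.465 -0.011  0.042] [ 19. 172. 174.]
scene [516 238  37  14 281] [0.378 0.381 0.022] [0.422 0.45  0.031] [0.401 0.417 0.026] [ 19. 122. 221.]
side 0.0004439254413576288
side [397 112  29  20 357] [ 0.329 -0.424  0.022] [ 0.396 -0.392  0.06 ] [ 0.363 -0.404  0.042] [ 10. 167. 155.]
side [394 142  14  17 162] [ 0.367 -0.296  0.022] [ 0.393 -0.277  0.056] [ 0.38  -0.287  0.039] [ 21. 176. 180.]
side [368 175  14  17 195] [ 0.414 -0.162  0.022] [ 0.44  -0.148  0.056] [ 0.427 -0.152  0.04 ] [ 21. 177. 186.]
side [342 218  11  21 169] [ 0.457 -0.024  0.022] [0.473 0.001 0.055] [ 0.464 -0.008  0.041] [ 21. 172. 191.]
side [355 279  19  20 303] [0.407 0.113 0.024] [0.435 0.136 0.049] [0.421 0.128 0.04 ] [ 22. 173. 220.]
side [396 364  12  28 282] [0.352 0.254 0.022] [0.365 0.28  0.056] [0.359 0.271 0.044] [ 22. 173. 209.]
side [341 463  19  17 221] [0.4   0.379 0.022] [0.422 0.399 0.029] [0.411 0.39  0.024] [ 21. 121. 235.]
```

View pics/o_scene.png

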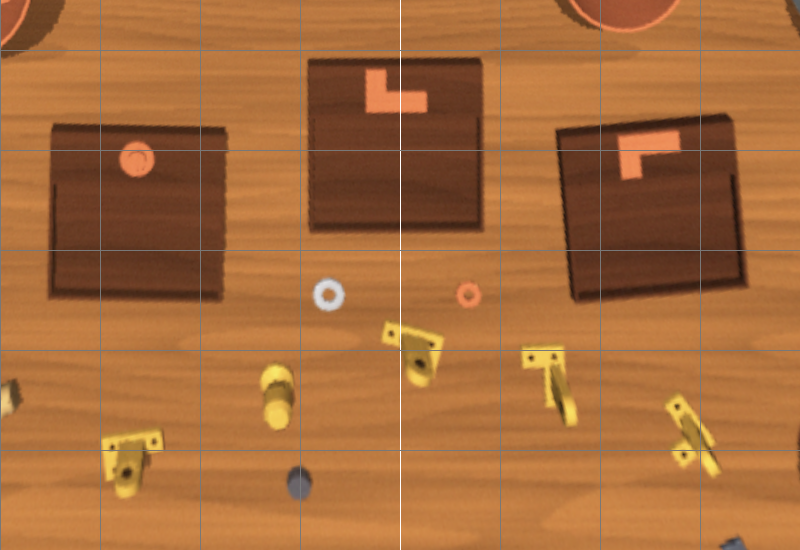

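View pics/o_side.png

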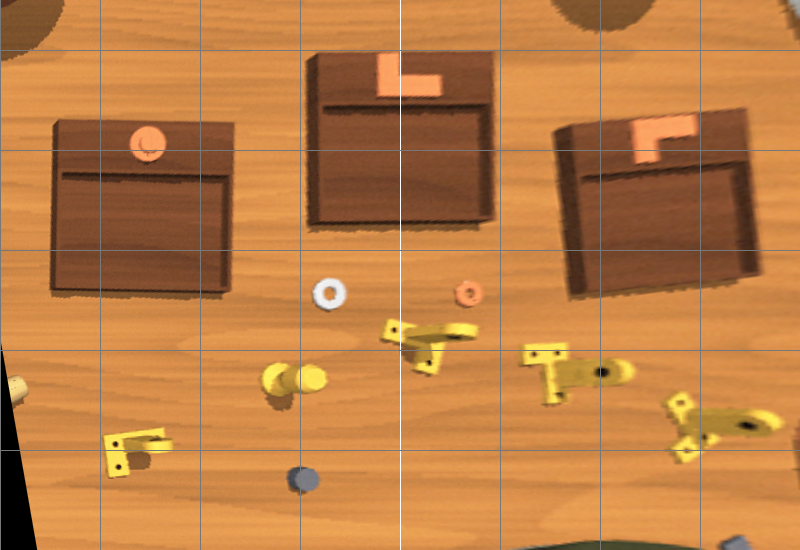

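The patterns give these trays:
- **Knob:** y≈+0.26.
- **Right-hand ears:** middle tray, where the foot turns right.
- **Left-hand ears:** y≈-0.25.

I read the pieces as:

| Piece | Position (x, y) | Hand |
|---|---|---|
| A | (.38, -.29) | right |
| C | (.427, -.155) | left |
| B | (.465, -.01) | right |
| D | (.36, .267) | left |

Next I'll refine the trays at wall-top height and the lug poses.

```bash
python3 - <<'E'
from h import *
from scipy.optimize import minimize
pics={n:(cv2.imread(f"pics/{n}0.png"),pose(n)) for n in("scene","side")}
o=np.vstack([ortho(p,c,.014,.44,.74,-.40,.40) for p,c in pics.values()])
for i in range(0,800,100): cv2.line(o,(i,0),(i,599),(150,150,150),1)
for i in (40,140,240,340,440,540): cv2.line(o,(0,i),(799,i),(150,150,150),1)
cv2.imwrite("pics/trays.png",o)
# fit L templates of base plate top (z=5mm) to brass mask in both rectified views, lugs = parallax so use a 3D silhouette
def box(x0,x1,y0,y1,z0,z1): return np.array([[x,y,z] for x in(x0,x1) for y in(y0,y1) for z in(z0,z1)],float)/1000
def sil(hand,x,y,a,cam):
    m=np.zeros((960,1280),'u1'); Rz=R.from_euler('z',a).as_matrix()
    for b in (box(-30,30,-10,10,0,5),box(10,30,min(0,32*hand),max(0,32*hand),0,5),box(-13,13,-5,5,5,45),box(-9,9,-5,5,45,54)):
        u,v=proj(b@Rz.T+[x,y,0],*cam); h=cv2.convexHull(np.stack([u,v],1).astype('f4')*2)
        cv2.fillConvexPoly(m,np.round(h*16).astype(int),255,shift=4)
    return cv2.resize(m,(640,480),interpolation=cv2.INTER_AREA)/255.
for nm,hand,x,y,a in(("A",-1,.380,-.288,-151),("C",1,.427,-.155,-4),("B",-1,.465,-.012,-105),("D",1,.3585,.267,97)):
    D=[]
    for p,c in pics.values():
        h=cv2.cvtColor(p,cv2.COLOR_BGR2HSV); u,v=proj(np.array([x,y,.02]),*c); u,v=int(u),int(v)
        w=(slice(v-45,v+45),slice(u-45,u+45)); k=((h[...,0]>=17)&(h[...,0]<=30)&(h[...,1]>110))*1.
        D.append((cv2.morphologyEx(k,cv2.MORPH_CLOSE,np.ones((3,3)))[w],w,c))
    for hh in(hand,-hand):
        f=lambda t:sum(abs(sil(hh,t[0]/1000,t[1]/1000,np.radians(t[2]),c)[w]-k).sum() for k,w,c in D)
        r=min((minimize(f,[x*1000+dx,y*1000,a+da],method='Nelder-Mead',options=dict(initial_simplex=[[x*1000+dx,y*1000,a+da],[x*1000+dx+4,y*1000,a+da],[x*1000+dx,y*1000+4,a+da],[x*1000,y*1000,a+da+6]])) for dx in(-2,2) for da in(-3,3)),key=lambda r:r.fun)
        print(nm,hh,r.x.round(1),round(r.fun,1),[d[0].sum() for d in D])
E
```

```text
A -1 [ 377.8 -289.2 -142. ] 618.8 [np.float64(341.0), np.float64(924.0)]
A 1 [ 377.9 -286.8 -156.6] 768.8 [np.float64(341.0), np.float64(924.0)]
C 1 [ 426.4 -154.4    3.4] 800.6 [np.float64(464.0), np.float64(1148.0)]
C -1 [ 425.8 -150.    35.4] 993.8 [np.float64(464.0), np.float64(1148.0)]
B -1 [ 464.1  -13.3 -103.6] 492.5 [np.float64(456.0), np.float64(908.0)]
B 1 [ 460.   -12.  -118.9] 715.5 [np.float64(456.0), np.float64(908.0)]
D 1 [358.3 265.7  98.2] 173.8 [np.float64(477.0), np.float64(1059.0)]
D -1 [354.9 266.3 118.5] 757.8 [np.float64(477.0), np.float64(1059.0)]
```

View pics/trays.png

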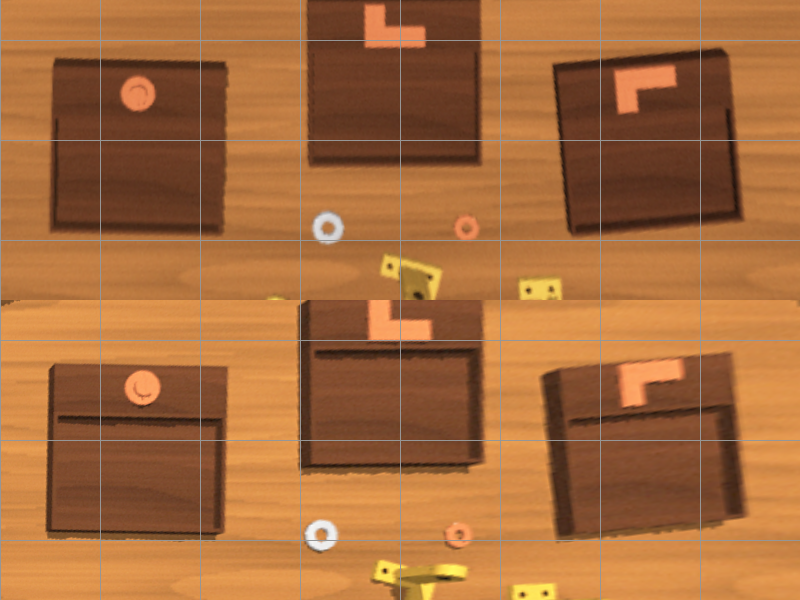

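The fits confirm all the hand readings. Bay centres, as x, y and yaw:
- **Knob:** (.567, .264), about -1°.
- **Right:** (.635, .004), about 0°.
- **Left:** (.573, -.251), about 5.7°.

Next I'll make a delta helper and start moving to piece A.

```bash
cat > d.py <<'E'
import sys
from h import *
# d.py x y z yaw : shift (cm, tool axes as they stand) and turn (deg) still to go
def st():
    s=telemetry.sense(); M=q(s['eef_rot']).as_matrix(); return s,M,np.degrees(np.arctan2(M[1,0],M[0,0]))
if __name__=="__main__":
    s,M,th=st(); a=[float(v) for v in sys.argv[1:5]]
    print("at",s['eef_pos'].round(4),"yaw",round(th,1),"t",round(s['clock'],1),"w",round(s['gripper_width'],4),"F",s['wrist_force'].round(1))
    if a:
        sh=M.T@(np.array(a[:3])-s['eef_pos'])*100
        print("shift",sh.round(2),"turn",round(th-a[3],1),"min rows",np.ceil(np.linalg.norm(sh)/3.5),"j6",np.degrees(s['joint_pos'][5]).round())
E
python3 d.py .378 -.289 .13 33
```

```text
at [ 0.1917 -0.4886  0.2419] yaw 21.4 t 0.1 w 0.0854 F [-0.1  0.1  0.3]
shift [ 24.63 -11.77  11.21] turn -11.6 min rows 9.0 j6 -13.0
```

```bash
python3 -m creep '1 2.74 -1.31 0.9 0;1 2.74 -1.31 0.9 0;1 2.74 -1.31 0.9 0;1 2.74 -1.31 0.9 0;1 2.74 -1.31 0.9 0;1 2.74 -1.31 0.9 0;1 2.74 -1.31 0.9 0;1 2.74 -1.31 0.9 0;1 2.74 -1.31 0.9 0;1 0 0 0 0' 40; python3 - <<'E'
from h import *
c=pose("wrist");p,d=camera("wrist");cv2.imwrite("pics/w1.png",p)
o=ortho(p,c,.005,.30,.46,-.37,-.21,.5)
cv2.imwrite("pics/w1o.png",np.hstack([cv2.resize(p,(427,320)),o]))
E
python3 d.py .378 -.289 .13 33
```

```text
clock: 0.98
eef_pos: [0.38, -0.2851, 0.1597]
eef_rot: [-0.002, 0.982, 0.188, -0.0]
wrist_force: [0.3, -0.4, -0.3]
gripper_width: 0.0855
grasp_force: 0.0
at [ 0.3791 -0.287   0.1604] yaw 21.6 t 1.0 w 0.0856 F [ 0.3 -1.  -0.3]
shift [-0.17  0.16  3.04] turn -11.4 min rows 1.0 j6 17.0Traceback (most recent call last):
  File "<stdin>", line 4, in <module>
    return _nx.concatenate(arrs, 1, dtype=dtype, casting=casting)
           ~~~~~~~~~~~~~~~^^^^^^^^^^^^^^^^^^^^^^^^^^^^^^^^^^^^^^^
ValueError: all the input array dimensions except for the concatenation axis must match exactly, but along dimension 0, the array at index 0 has size 320 and the array at index 1 has size 321
```

```bash
cat > w.py <<'E'
import sys
from h import *
# w.py name x y : wrist picture + rectified plate plane (320 px = 160 mm around x,y)
n,x,y=sys.argv[1],*map(float,sys.argv[2:4])
c=pose("wrist");p,d=camera("wrist");o=ortho(p,c,.005,x-.08,x+.08,y-.08,y+.08,.5)[:320,:320]
cv2.line(o,(160,0),(160,319),(255,255,255),1);cv2.line(o,(0,160),(319,160),(255,255,255),1)
cv2.imwrite(f"pics/{n}.png",np.hstack([cv2.resize(p,(427,320)),o]))
P=cloud(d,*c);Q=P[(d>0)&(P[...,2]>.025)&(P[...,2]<.06)&(np.hypot(P[...,0]-x,P[...,1]-y)<.04)]
if len(Q): print("lug rect",cv2.minAreaRect((Q[:,:2]*1000).astype('f4')),len(Q),Q[:,2].max())
E
python3 w.py w1o .378 -.289
```

```text
lug rect ((377.79193115234375, -290.9828186035156), (25.512306213378906, 10.204765319824219), 36.82695770263672) 696 0.05537740204672195
```

View pics/w1o.png

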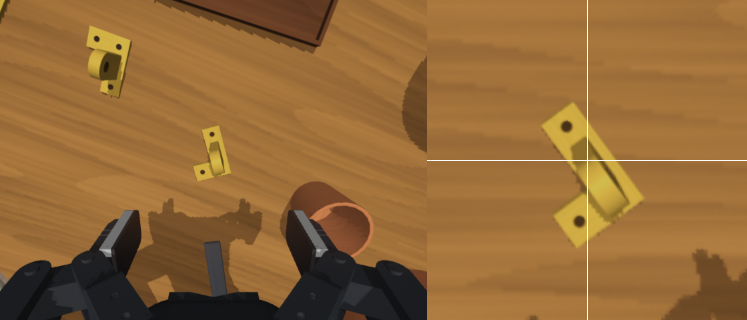

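The wrist depth gives the lug exactly: (.3778, -.2910) at 36.8°, and the foot turns right. The cup is well clear.

```bash
python3 d.py .3778 -.2910 .024 36.8
```

```text
at [ 0.3785 -0.2883  0.161 ] yaw 21.5 t 1.1 w 0.0857 F [ 1.  -0.3 -1. ]
shift [-0.16  0.23 13.7 ] turn -15.3 min rows 4.0 j6 17.0
```

```bash
python3 -m creep '0.7 -0.16 0.23 2 0;0.7 0 0 1.7 -5.1;0.7 0 0 1 -5.1;0.7 0 0 0 -5.1;0.7 0 0 0 0;0.7 0 0 0 0'; python3 d.py .3778 -.2910 .024 36.8
```

```text
clock: 1.58
eef_pos: [0.3772, -0.2926, 0.1147]
eef_rot: [0.0, 0.95, 0.313, 0.0]
wrist_force: [-1.2, -0.9, -0.0]
gripper_width: 0.06
grasp_force: 0.0
at [ 0.3772 -0.2926  0.1147] yaw 36.5 t 1.6 w 0.06 F [-1.2 -0.9 -0. ]
shift [ 0.14 -0.1   9.07] turn -0.3 min rows 3.0 j6 2.0
```

```bash
python3 -m creep '0.7 0.1 -0.1 2.5 0;0.7 0 0 2.5 0;0.7 0 0 2.5 0;0.7 0 0 1.5 0;0.7 0 0 0 0;0 0 0 0 0;0 0 0 0 0;0 0 0 0 0;0 0 0 0 0;0 0 0 0 0' 40;  python3 d.py .635 -.046 .10 0
```

```text
clock: 2.42
eef_pos: [0.3781, -0.2908, 0.0254]
eef_rot: [0.001, 0.949, 0.315, 0.0]
wrist_force: [-1.6, 0.6, 7.2]
gripper_width: 0.0094
grasp_force: 39.8
at [ 0.3781 -0.2908  0.0254] yaw 36.7 t 2.4 w 0.0094 F [-1.6  0.6  7.2]
shift [35.22 -4.26 -7.47] turn 36.7 min rows 11.0 j6 2.0
```

```bash
python3 -m creep '0 0 0 -2 0;0 0 0 -2.7 0;0 0 0 -2.7 0;0 1.5 -.2 0 0;0 3 -.37 0 0;0 3 -.37 0 0;0 3 -.37 0 0;0 3 -.37 0 0;0 3 -.37 0 0;0 3 -.37 0 0'; python3 -m creep '0 3 -.37 0 0;0 3 -.37 0 0;0 3 -.37 0 0;0 3 -.37 0 0;0 2 -.2 0 6;0 1 -.1 0 6;0 0 0 0 6;0 0 0 0 6;0 0 0 0 6;0 0 0 0 6';  python3 -m creep '0 0 0 0 0.7;0 0 0 0 0'; python3 d.py .635 -.046 .029 0
```

```text
clock: 3.25
eef_pos: [0.5205, -0.153, 0.0987]
eef_rot: [0.0, 0.949, 0.315, 0.0]
wrist_force: [0.1, -0.9, -2.1]
gripper_width: 0.0097
grasp_force: 39.4
clock: 4.08
eef_pos: [0.6298, -0.051, 0.0985]
eef_rot: [-0.0, 1.0, 0.004, -0.0]
wrist_force: [-1.1, -0.2, -0.6]
gripper_width: 0.0094
grasp_force: 39.3
clock: 4.25
eef_pos: [0.6298, -0.0511, 0.0985]
eef_rot: [0.0, 1.0, 0.001, 0.0]
wrist_force: [0.0, 0.1, -1.7]
gripper_width: 0.0093
grasp_force: 39.3
at [ 0.6298 -0.0511  0.0985] yaw 0.1 t 4.2 w 0.0093 F [ 0.   0.1 -1.7]
shift [ 0.52 -0.51  6.95] turn 0.1 min rows 2.0 j6 75.0
```

```bash
python3 -m creep '0 .25 -.25 1 0;0 .27 -.26 2 0;0 0 0 2 0;0 0 0 1.4 0;0 0 0 0.5 0;0 0 0 0 0;0 0 0 0 0'; python3 d.py .635 -.046 .028 0
```

```text
clock: 4.83
eef_pos: [0.635, -0.0458, 0.0291]
eef_rot: [-0.0, 1.0, 0.001, -0.0]
wrist_force: [-2.0, 0.1, 1.8]
gripper_width: 0.0099
grasp_force: 40.3
at [ 0.635  -0.0458  0.0291] yaw 0.1 t 4.8 w 0.0099 F [-2.   0.1  1.8]
shift [0.   0.02 0.11] turn 0.1 min rows 1.0 j6 75.0
```

```bash
python3 -m creep '0.4 0 0 0 0;0.4 0 0 0 0;0.4 0 0 0 0;0.4 0 0 -1.5 0;0.4 0 0 -3 0;0.6 0 0 -3 0;0.7 -2 -.4 -3 0;0.7 -3 -.6 -1 0;0.7 -3 -.6 0 0;0.7 -3 -.6 0 0'; python3 -m creep '0.7 -3 -.6 0 0;0.7 -2 -.6 0 -7;0.7 0 0 0 -7;0.7 0 0 0 -7;0.7 0 0 0 -7;0.7 0 0 0 -7;0.7 0 0 0 -7;0.7 0 0 0 -7;0.7 0 0 0 -7;0.7 0 0 0 -7'; python3 -m creep '0.7 0 0 0 -6;0.7 0 0 0 -6'; python3 w.py w2o .4645 -.0125;  python3 d.py .4645 -.0125 .024 76
```

```text
clock: 5.67
eef_pos: [0.5241, -0.0239, 0.145]
eef_rot: [0.0, 1.0, 0.0, 0.001]
wrist_force: [1.1, -1.0, -0.3]
gripper_width: 0.0597
grasp_force: 0.0
clock: 6.5
eef_pos: [0.4752, -0.0122, 0.1444]
eef_rot: [0.0, 0.851, 0.525, 0.0]
wrist_force: [0.0, 0.3, -0.4]
gripper_width: 0.0598
grasp_force: 0.0
clock: 6.67
eef_pos: [0.4752, -0.0121, 0.1444]
eef_rot: [0.0, 0.792, 0.611, 0.0]
wrist_force: [0.1, -0.3, -0.3]
gripper_width: 0.0598
grasp_force: 0.0
lug rect ((462.6575012207031, -12.984664916992188), (25.286575317382812, 10.096243858337402), 75.25787353515625) 762 0.055444925127701494
at [ 0.4752 -0.0122  0.1444] yaw 75.7 t 6.7 w 0.0598 F [-1.1  0.   1. ]
shift [-0.3  -1.03 12.04] turn -0.3 min rows 4.0 j6 -1.0
```

View pics/w2o.png

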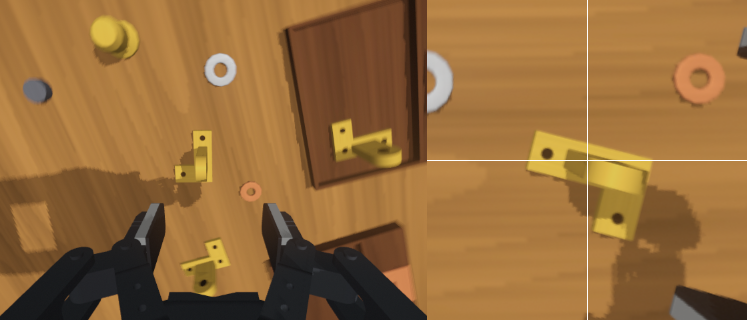

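B is confirmed right-hand, with its lug at (.4627, -.013) and 75.3°. A stands upright in the middle tray, so I'll pick B now.

```bash
python3 -m creep '0.7 -.2 -.6 2 0;0.7 -.2 -.6 3 0;0.7 0 0 3 0;0.7 0 0 2.5 0;0.7 0 0 1.5 0;0.7 0 0 0 0;0 0 0 0 0;0 0 0 0 0;0 0 0 0 0;0 0 0 0 0' 40; python3 -m creep '0 0 0 0 0;0 0 0 -2.5 0;0 0 0 -2.7 0;0 0 0 -2.7 0;0 0 0 0 7;0 0 0 0 7;0 0 0 0 7;0 0 0 0 7;0 0 0 0 7;0 0 0 0 7'; python3 -m creep '0 0 0 0 7;0 0 0 0 7;0 0 0 0 7;0 0 0 0 7;0 0 0 0 5.4;0 0 0 0 0'; python3 d.py .635 .032 .10 0
```

```text
clock: 7.55
eef_pos: [0.463, -0.013, 0.0253]
eef_rot: [0.001, 0.793, 0.609, 0.001]
wrist_force: [0.5, 0.0, 0.9]
gripper_width: 0.0114
grasp_force: 0.0
clock: 8.38
eef_pos: [0.4624, -0.0128, 0.1036]
eef_rot: [0.0, 0.96, 0.281, 0.0]
wrist_force: [0.1, 0.2, -1.2]
gripper_width: 0.0097
grasp_force: 39.4
clock: 8.88
eef_pos: [0.4624, -0.0128, 0.1035]
eef_rot: [0.0, 1.0, -0.005, 0.0]
wrist_force: [-0.6, 0.7, -1.8]
gripper_width: 0.0096
grasp_force: 39.4
at [ 0.4624 -0.0128  0.1035] yaw -0.6 t 8.9 w 0.0096 F [-0.6  0.7 -1.8]
shift [17.22 -4.66  0.36] turn -0.6 min rows 6.0 j6 74.0
```

```bash
python3 -m creep '0 2 -.66 0 0;0 3 -.8 0 0;0 3 -.8 0 0;0 3 -.8 0 0;0 3 -.8 0 0;0 3.2 -.8 0 -.6;0 0 0 2.5 0;0 0 0 2.5 0;0 0 0 0 0;0 0 0 0 0'; python3 d.py .635 .032 .029 0
```

```text
clock: 9.72
eef_pos: [0.6341, 0.0327, 0.0527]
eef_rot: [-0.0, 1.0, 0.003, -0.001]
wrist_force: [0.1, 0.2, 0.0]
gripper_width: 0.0097
grasp_force: 39.3
at [0.6341 0.0327 0.0527] yaw 0.3 t 9.7 w 0.0097 F [0.1 0.2 0. ]
shift [0.1  0.07 2.37] turn 0.3 min rows 1.0 j6 82.0
```

Lower and release, then go to C at (.4264, -.1545), yaw about 0.

```bash
python3 -m creep '0 .1 0 1.3 0;0 0 0 .7 0;0 0 0 .4 0;0 0 0 0 0;0.4 0 0 0 0;0.4 0 0 0 0;0.4 0 0 0 0;0.4 0 0 -1.5 0;0.4 0 0 -3 0;0.6 0 0 -3 0'; python3 d.py .4264 -.1545 .15 0; python3 -m creep '0.7 -2 2 -3 0;0.7 -3 2.8 -1 0;0.7 -3 2.8 0 0;0.7 -3 2.8 0 0;0.7 -3 2.8 0 0;0.7 -3 2.8 0 0;0.7 -2.5 2 0 0;0.7 0 0 0 0;0.7 0 0 0 0'; python3 w.py w3o .4264 -.1545;  python3 d.py .4264 -.1545 .024 0
```

```text
clock: 10.55
eef_pos: [0.6352, 0.0326, 0.1045]
eef_rot: [-0.0, 1.0, 0.002, -0.001]
wrist_force: [0.3, -0.1, 0.9]
gripper_width: 0.0453
grasp_force: 0.0
at [0.6352 0.0326 0.1045] yaw 0.2 t 10.6 w 0.0453 F [ 0.3 -0.1  0.9]
shift [-20.96  18.63  -4.51] turn 0.2 min rows 9.0 j6 82.0
clock: 11.3
eef_pos: [0.4414, -0.1487, 0.1447]
eef_rot: [0.0, 1.0, 0.001, 0.0]
wrist_force: [0.7, -0.3, 0.5]
gripper_width: 0.0593
grasp_force: 0.0
lug rect ((426.15899658203125, -155.57945251464844), (24.58838653564453, 10.117988586425781), 1.4163599014282227) 710 0.05562307467407976
at [ 0.4421 -0.148   0.1446] yaw 0.2 t 11.3 w 0.0602 F [ 1.   0.4 -0.6]
shift [-1.58  0.64 12.06] turn 0.2 min rows 4.0 j6 57.0
```

View pics/w3o.png

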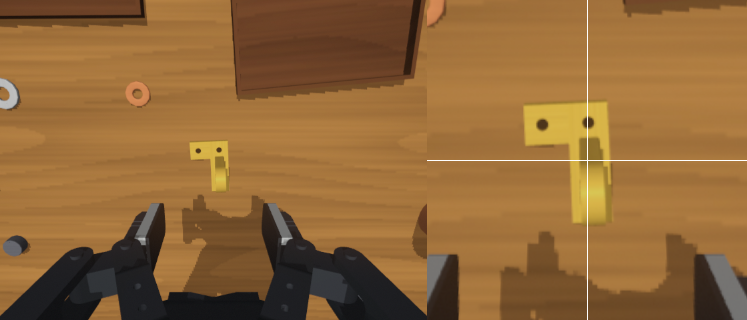

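C is left-hand, with its lug at (.4260, -.1556) and 1.4°.

```bash
python3 -m creep '0.7 -.8 .4 2 -1.2;0.7 -.8 .35 3 0;0.7 0 0 3 0;0.7 0 0 2.5 0;0.7 0 0 1.5 0;0.7 0 0 0 0;0 0 0 0 0;0 0 0 0 0;0 0 0 0 0;0 0 0 0 0' 40; python3 -m creep '0 0 0 0 0;0 0 0 0 0;0 0 0 -2.5 0;0 0 0 -2.7 0;0 0 0 -2.7 0;0 0 0 0 -4.3;0 0 0 0 0'; python3 d.py .578 -.301 .10 5.7
```

```text
clock: 12.18
eef_pos: [0.4266, -0.1557, 0.0251]
eef_rot: [0.001, 1.0, 0.013, 0.001]
wrist_force: [0.1, 0.6, -0.5]
gripper_width: 0.0114
grasp_force: 0.0
clock: 12.77
eef_pos: [0.4265, -0.1559, 0.1047]
eef_rot: [0.001, 0.999, 0.051, 0.001]
wrist_force: [-0.1, 0.5, -1.6]
gripper_width: 0.0096
grasp_force: 39.2
at [ 0.4265 -0.1559  0.1047] yaw 5.9 t 12.8 w 0.0096 F [-0.1  0.5 -1.6]
shift [13.59 15.99  0.54] turn 0.2 min rows 6.0 j6 49.0
```

```bash
python3 -m creep '0 1.5 2 0 0;0 2.2 2.6 0 0;0 2.2 2.6 0 0;0 2.2 2.6 0 0;0 2.2 2.6 0 0;0 2.2 2.6 0 0;0 1.1 1 0 0;0 0 0 2.5 0;0 0 0 2.5 0;0 0 0 0 0'; python3 d.py .578 -.301 .029 5.7
```

```text
clock: 13.6
eef_pos: [0.5747, -0.2994, 0.047]
eef_rot: [-0.003, 0.999, 0.049, -0.004]
wrist_force: [-1.7, 0.1, -2.6]
gripper_width: 0.0091
grasp_force: 39.2
at [ 0.5747 -0.2994  0.047 ] yaw 5.6 t 13.6 w 0.0091 F [-1.7  0.1 -2.6]
shift [0.33 0.21 1.8 ] turn -0.1 min rows 1.0 j6 47.0
```

```bash
python3 -m creep '0 .1 .1 0 0;0 0 0 0 0'; python3 d.py .578 -.301 .029 5.7
```

```text
clock: 13.77
eef_pos: [0.5788, -0.3024, 0.0543]
eef_rot: [0.0, 0.999, 0.049, 0.001]
wrist_force: [-0.3, -0.2, -1.3]
gripper_width: 0.0094
grasp_force: 39.2
at [ 0.5788 -0.3024  0.0543] yaw 5.7 t 13.8 w 0.0094 F [-0.3 -0.2 -1.3]
shift [-0.07 -0.15  2.53] turn -0.0 min rows 1.0 j6 46.0
```

```bash
python3 -m creep '0 -.1 -.1 1.3 0;0 0 0 .8 0;0 0 0 .4 0;0 0 0 0 0;0.4 0 0 0 0;0.4 0 0 0 0;0.4 0 0 0 0;0.4 0 0 -1.5 0;0.4 0 0 -3 0;0.6 0 0 -3 0'; python3 -m creep '0.7 0 -1.5 -3 0;0.7 -.7 -2.7 -1 0;0.7 -.8 -3.1 0 0;0.7 -.8 -3.1 0 0;0.7 -.8 -3.1 0 0;0.7 -.8 -3.1 0 0;0.7 -.8 -3.1 0 0;0.7 -.8 -3.1 0 0;0.7 -.8 -3.1 0 0;0.7 -.8 -3.1 0 0';python3 -m creep '0.7 -.8 -3.1 0 0;0.7 -.8 -3.1 0 0;0.7 -.8 -3.1 0 0;0.7 -.8 -3.1 0 0;0.7 -.8 -3.1 0 0;0.7 -.8 -3.1 0 0;0.7 -.8 -3.1 0 0;0.7 -.8 -3.1 0 0;0.7 -.8 -3.1 0 -7;0.7 -.8 -2 0 -7'; python3 -m creep '0.7 0 0 0 -7;0.7 0 0 0 -7;0.7 0 0 0 -7;0.7 0 0 0 -7;0.7 0 0 0 -7;0.7 0 0 0 -7;0.7 0 0 0 -7;0.7 0 0 0 -7;0.7 0 0 0 -7;0.7 0 0 0 -7'; python3 -m creep '0.7 0 0 0 -7;0.7 0 0 0 -1;0.7 0 0 0 0'; python3 w.py w4o .3585 .266;  python3 d.py .3585 .266 .024 98
```

```text
clock: 14.6
eef_pos: [0.5767, -0.3008, 0.1034]
eef_rot: [-0.001, 0.999, 0.05, -0.001]
wrist_force: [0.9, -0.5, -0.2]
gripper_width: 0.0449
grasp_force: 0.0
clock: 15.43
eef_pos: [0.477, -0.0184, 0.1435]
eef_rot: [0.0, 0.999, 0.05, 0.0]
wrist_force: [0.4, 0.3, -0.2]
gripper_width: 0.0596
grasp_force: 0.0
clock: 16.27
eef_pos: [0.3654, 0.2708, 0.1436]
eef_rot: [-0.0, 0.985, 0.174, 0.001]
wrist_force: [0.1, 0.2, 0.9]
gripper_width: 0.0598
grasp_force: 0.0
clock: 17.1
eef_pos: [0.3661, 0.2686, 0.1434]
eef_rot: [0.0, 0.707, 0.707, 0.0]
wrist_force: [-0.3, 0.1, 0.4]
gripper_width: 0.0598
grasp_force: 0.0
clock: 17.35
eef_pos: [0.3661, 0.2685, 0.1433]
eef_rot: [0.0, 0.659, 0.752, 0.0]
wrist_force: [0.2, 0.7, -0.6]
gripper_width: 0.06
grasp_force: 0.0
lug rect ((356.9468994140625, 267.6722412109375), (10.006001472473145, 24.496376037597656), 7.544749736785889) 753 0.05526371145460515
at [0.3661 0.2685 0.1433] yaw 97.5 t 17.4 w 0.0599 F [ 0.8  0.2 -0.5]
shift [-0.15 -0.79 11.93] turn -0.5 min rows 4.0 j6 14.0
```

View pics/w4o.png

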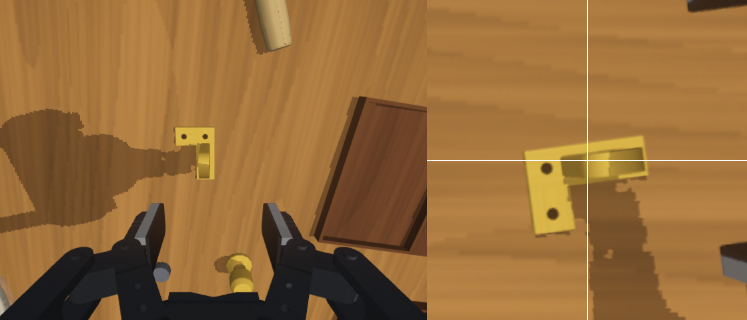

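D is left-hand, with its lug at (.3569, .2677) and 97.5°.

```bash
python3 -m creep '0.7 0 -.45 2 0;0.7 0 -.47 3 0;0.7 0 0 3 0;0.7 0 0 2.5 0;0.7 0 0 1.3 0;0.7 0 0 0 0;0 0 0 0 0;0 0 0 0 0;0 0 0 0 0;0 0 0 0 0' 40; python3 -m creep '0 0 0 0 0;0 0 0 0 0;0 0 0 -2.5 0;0 0 0 -3 0;0 0 0 -2.7 0;0 0 0 0 7;0 0 0 0 7;0 0 0 0 7;0 0 0 0 7;0 0 0 0 7'; python3 -m creep '0 0 0 0 7;0 0 0 0 7;0 0 0 0 7;0 0 0 0 7;0 0 0 0 7;0 0 0 0 7;0 0 0 0 7;0 0 0 0 7;0 0 0 0 0;0 0 0 0 0'; python3 d.py .570 -.223 .10 5.7
```

```text
clock: 18.23
eef_pos: [0.3574, 0.2675, 0.0261]
eef_rot: [0.0, 0.658, 0.753, 0.001]
wrist_force: [-0.4, -0.1, -0.4]
gripper_width: 0.0114
grasp_force: 0.0
clock: 19.07
eef_pos: [0.3569, 0.2673, 0.1076]
eef_rot: [0.0, 0.856, 0.518, 0.0]
wrist_force: [-0.2, 0.7, -2.0]
gripper_width: 0.0097
grasp_force: 39.3
clock: 19.9
eef_pos: [0.3569, 0.2673, 0.1074]
eef_rot: [-0.0, 0.998, 0.06, 0.0]
wrist_force: [-0.8, -0.0, -0.4]
gripper_width: 0.0097
grasp_force: 39.3
at [0.3569 0.2673 0.1074] yaw 6.9 t 19.9 w 0.0097 F [-0.8 -0.  -0.4]
shift [15.25 51.24  0.74] turn 1.2 min rows 16.0 j6 105.0
```

```bash
python3 -m creep '0 .4 1.5 0 0;0 .9 3 0 0;0 .9 3 0 0;0 .9 3 0 0;0 .9 3 0 0;0 .9 3 0 0;0 .9 3 0 0;0 .9 3 0 0;0 .9 3 0 0;0 .9 3 0 0';python3 -m creep '0 .9 3 0 0;0 .9 3 0 0;0 .9 3 0 0;0 .9 3 0 0;0 .9 3 0 0;0 .9 3 0 0;0 .9 3 0 0;0 .4 1.7 0 1.2;0 0 0 0 0;0 0 0 0 0'; python3 d.py .570 -.223 .030 5.7
```

```text
clock: 20.73
eef_pos: [0.475, -0.0074, 0.1074]
eef_rot: [0.0, 0.998, 0.06, 0.0]
wrist_force: [0.6, 0.9, -0.9]
gripper_width: 0.0097
grasp_force: 39.2
clock: 21.57
eef_pos: [0.5675, -0.2237, 0.1068]
eef_rot: [-0.0, 0.999, 0.049, -0.0]
wrist_force: [-0.2, 0.8, -1.0]
gripper_width: 0.0095
grasp_force: 39.3
at [ 0.5675 -0.2237  0.1068] yaw 5.6 t 21.6 w 0.0095 F [-0.2  0.8 -1. ]
shift [ 0.26 -0.04  7.68] turn -0.1 min rows 3.0 j6 52.0
```

```bash
python3 -m creep '0 .2 0 2 0;0 0 0 2.5 0;0 0 0 1.5 0;0 0 0 1 0;0 0 0 .4 0;0 0 0 0 0;0 0 0 0 0'; python3 d.py .570 -.223 .030 5.7
```

```text
clock: 22.15
eef_pos: [0.5702, -0.2231, 0.0341]
eef_rot: [0.0, 0.999, 0.049, 0.001]
wrist_force: [1.0, 0.1, -1.2]
gripper_width: 0.0093
grasp_force: 39.4
at [ 0.5702 -0.2231  0.0341] yaw 5.6 t 22.1 w 0.0093 F [ 1.   0.1 -1.2]
shift [-0.02 -0.02  0.41] turn -0.1 min rows 1.0 j6 52.0
```

```bash
python3 -m creep '0 0 0 .35 0;0 0 0 0 0;0.4 0 0 0 0;0.4 0 0 0 0;0.4 0 0 0 0;0.4 0 0 -1.5 0;0.4 0 0 -3 0;0.6 0 0 -3 0;.7 0 0 -3 0;0.7 -.4 -1.5 -1 0'; python3 -m creep '0.7 -.9 -2.8 0 0;0.7 -.9 -2.8 0 0;0.7 -.9 -2.8 0 0;0.7 -.9 -2.8 0 0;0.7 -.9 -2.8 0 0;0.7 -.9 -2.8 0 0;0.7 -.9 -2.8 0 0;0.7 -.9 -2.8 0 0;0.7 -.9 -2.8 0 0;0.7 -.9 -2.8 0 0'; python3 -m creep '0.7 -.9 -2.8 0 0;0.7 -.9 -2.8 0 0;0.7 -.4 -1 0 0;0.7 0 0 0 0;0.7 0 0 0 0'; python3 w.py w5o .421 .124;  python3 d.py .421 .124 .024 5.7
```

```text
clock: 22.98
eef_pos: [0.566, -0.2111, 0.1494]
eef_rot: [0.002, 0.999, 0.047, 0.003]
wrist_force: [1.2, 0.3, 0.6]
gripper_width: 0.0596
grasp_force: 0.0
clock: 23.82
eef_pos: [0.4471, 0.0625, 0.1449]
eef_rot: [0.0, 0.999, 0.048, 0.0]
wrist_force: [0.5, -0.5, 0.3]
gripper_width: 0.0597
grasp_force: 0.0
clock: 24.23
eef_pos: [0.4199, 0.1247, 0.1449]
eef_rot: [0.0, 0.999, 0.049, 0.0]
wrist_force: [0.1, -0.2, 0.8]
gripper_width: 0.0597
grasp_force: 0.0
lug rect ((419.5332336425781, 121.97928619384766), (27.20244598388672, 27.159526824951172), 7.5527873039245605) 1516 0.047222158115797164
at [0.4202 0.1243 0.1448] yaw 5.5 t 24.3 w 0.0598 F [-0.4 -0.6 -0.1]
shift [ 0.07  0.03 12.08] turn -0.2 min rows 4.0 j6 86.0
```

View pics/w5o.png

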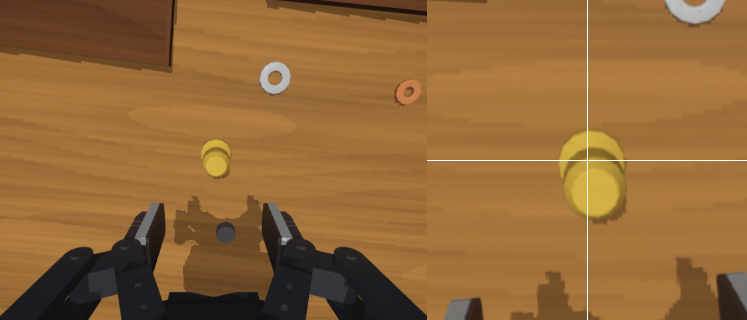

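The knob's axis is at (.4195, .122).

```bash
python3 -m creep '0.7 0 .1 2 0;0.7 0 .13 3 0;0.7 0 0 3 0;0.7 0 0 2.5 0;0.7 0 0 1.7 0;0.7 0 0 0 0;0 0 0 0 0;0 0 0 0 0;0 0 0 0 0;0 0 0 0 0' 40; python3 d.py .4195 .122 .022 5.7; python3 -m creep '0 0 0 -2 0;0 0 0 -3 0;0 0 0 -2.7 0;0 1.5 -1.2 0 0;0 2.4 -1.9 0 0;0 2.4 -1.9 0 0;0 2.4 -1.9 0 0;0 2.4 -1.9 0 0;0 2.4 -1.9 0 0;0 2.4 -1.9 0 0';python3 -m creep '0 0 0 0 0;0 0 0 0 0;0 0 0 0 0'; python3 d.py .567 .264 .028 5.7
```

```text
clock: 25.12
eef_pos: [0.4208, 0.1223, 0.024]
eef_rot: [0.0, 0.999, 0.048, 0.001]
wrist_force: [-0.2, -3.6, 6.7]
gripper_width: 0.0263
grasp_force: 39.4
at [0.4208 0.1223 0.024 ] yaw 5.5 t 25.1 w 0.0263 F [-0.2 -3.6  6.7]
shift [-0.14  0.02  0.2 ] turn -0.2 min rows 1.0 j6 85.0
clock: 25.95
eef_pos: [0.5668, 0.2646, 0.1004]
eef_rot: [-0.0, 0.999, 0.048, 0.0]
wrist_force: [1.2, -0.5, -1.3]
gripper_width: 0.0265
grasp_force: 39.8
clock: 26.2
eef_pos: [0.5654, 0.263, 0.0998]
eef_rot: [0.0, 0.999, 0.048, -0.0]
wrist_force: [-0.2, 0.1, -1.9]
gripper_width: 0.0265
grasp_force: 39.8
at [0.5654 0.263  0.0998] yaw 5.5 t 26.2 w 0.0265 F [-0.2  0.1 -1.9]
shift [ 0.17 -0.08  7.18] turn -0.2 min rows 3.0 j6 99.0
```

```bash
python3 -m creep '0 0 0 2 0;0 0 0 2.5 0;0 0 0 1.5 0;0 0 0 .8 0;0 0 0 .3 0;0 0 0 0 0;0 0 0 0 0'; python3 d.py .567 .264 .028 5.7
```

```text
clock: 26.78
eef_pos: [0.5665, 0.2633, 0.0299]
eef_rot: [-0.0, 0.999, 0.048, 0.001]
wrist_force: [-0.8, -0.2, -0.6]
gripper_width: 0.0265
grasp_force: 39.8
at [0.5665 0.2633 0.0299] yaw 5.5 t 26.8 w 0.0265 F [-0.8 -0.2 -0.6]
shift [ 0.06 -0.06  0.19] turn -0.2 min rows 1.0 j6 99.0
```

Now I'll lower the last bit, release, retreat and check with both cameras.

```bash
python3 -m creep '0 0 0 .1 0;0 0 0 .05 0;0 0 0 0 0;0 0 0 0 0'; python3 -m creep '.6 0 0 0 0;.6 0 0 0 0;.6 0 0 0 0;.6 0 0 0 0;.6 0 0 -1.5 0;.6 0 0 -3 0;.6 0 0 -3 0;.6 0 0 -3 0;.6 -2 0 -3 0;.6 -3 0 0 0';python3 -m creep '.6 -3 0 0 0;.6 -3 0 0 0;.6 -3 0 0 0;.6 -3 0 0 0;.6 -3 0 0 0;.6 0 0 0 0;.6 0 0 0 0;.6 0 0 0 0'; python3 - <<'E'
from h import *
for n in("scene","side"):
    c=pose(n);p,d=camera(n);P=cloud(d,*c)
    if n=="scene": a=cv2.resize(p[200:380,110:520],None,fx=1.9,fy=1.9)
    else: cv2.imwrite("pics/f_side.png",p)
    m=(d>0)&(P[...,2]>.024)&(P[...,2]<.07)&(P[...,0]>.5)&(P[...,0]<.7)&(abs(P[...,1])<.35)
    k,l,s,_=cv2.connectedComponentsWithStats(m.astype('u1'))
    for i in range(1,k):
        if s[i,4]>20: Q=P[l==i];print(n,Q.min(0).round(3),Q.max(0).round(3))
cv2.imwrite("pics/f_scene.png",a)
E
```

```text
clock: 27.12
eef_pos: [0.5663, 0.2634, 0.028]
eef_rot: [-0.0, 0.999, 0.048, 0.001]
wrist_force: [-1.0, -1.5, 6.5]
gripper_width: 0.0265
grasp_force: 40.4
clock: 27.95
eef_pos: [0.519, 0.2589, 0.1676]
eef_rot: [-0.001, 0.999, 0.048, 0.005]
wrist_force: [1.2, -0.1, 0.6]
gripper_width: 0.0514
grasp_force: 0.0
clock: 28.62
eef_pos: [0.3676, 0.2443, 0.1625]
eef_rot: [-0.0, 0.999, 0.048, 0.001]
wrist_force: [0.7, -0.3, 0.4]
gripper_width: 0.0513
grasp_force: 0.0
scene [ 0.562 -0.307  0.024] [ 0.591 -0.293  0.062]
scene [ 0.555 -0.229  0.024] [ 0.584 -0.216  0.062]
scene [ 0.623 -0.05   0.024] [ 0.648 -0.039  0.062]
scene [0.554 0.25  0.029] [0.579 0.278 0.055]
scene [0.622 0.028 0.024] [0.65  0.039 0.062]
side [ 0.566 -0.307  0.024] [ 0.591 -0.292  0.06 ]
side [ 0.558 -0.23   0.024] [ 0.584 -0.214  0.059]
side [ 0.623 -0.052  0.024] [ 0.649 -0.039  0.06 ]
side [0.623 0.027 0.024] [0.65 0.04 0.06]
side [0.552 0.25  0.028] [0.579 0.278 0.053]
```

View pics/f_scene.png

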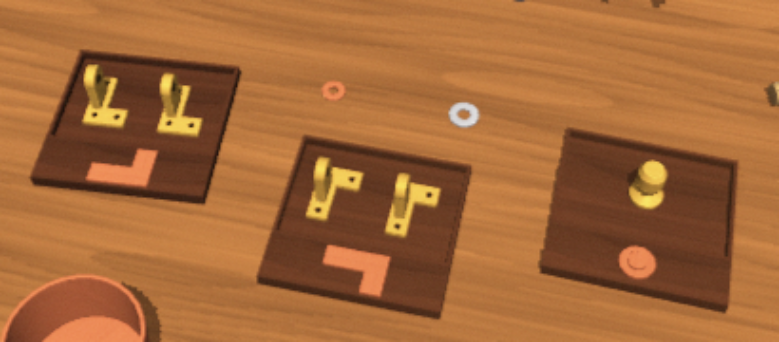

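View pics/f_side.png

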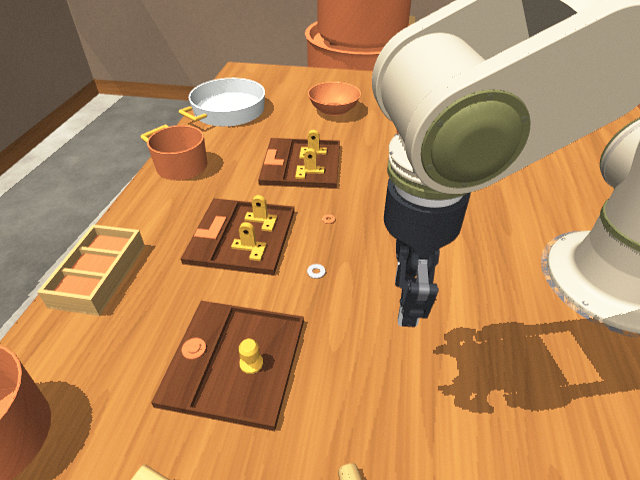

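Both views show all five pieces upright on the tray floors: two left-hand ears, two right-hand ears and the knob, each in its matching tray. The gripper is clear of everything.

```bash
python3 -c "
from cell import ctrl; print(ctrl.close_job())"
```

```text
the job is handed in; nothing more can be done
None
```

All five fittings are in their matching trays, upright and released, and the job was handed in at about 29 s on the robot's clock; no verdict came back.

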